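# Turn the stirrer control unit's odd selector in line with a flat screwdriver

## Robot

A 6-joint arm with a two-finger parallel gripper is mounted at the origin on a cart in front of the work surface, level with it; the furniture and walls round the work are solid. World frame = base frame: x ahead of the robot, y to its left, z up, the work surface at z = 0. Lengths are in mm, angles in rad, forces in N, time in s.
With the tool pointing down it reaches from about 400 to 925 mm from the base axis. Payload 12.5 kg.
Tool frame: the origin (TCP) lies midway between the tips of the shut fingers; the grasp point (between the pads) lies 19 mm behind it; z points along the fingers, y is the line along which they close (so a half turn about z gives the same grasp; the last joint's range is limited). The gripper opens to 95 mm and grips with 3 to 60 N. Pads are 20 mm wide; open, the fingers measure 119 mm over their backs; the gripper's body (75 mm by 180 mm) begins 59 mm behind the grasp point.
Start: joints at [-0.106, 0.491, 1.559, -0, 1.092, -0.106], TCP at [625.017, 0.021, 214.661] pointing down, gripper open.
Joint ranges: [-3.1, 3.1], [-0.84, 2.19], [0.05, 2.79], [-1.13, 4.28], [0.06, 2.93], [-2.69, 2.69]. Speed limits (rad/s): [2.22, 2.22, 2.79, 3.14, 3.14, 3.14].

## Interface

Orientations are given as [roll, pitch, yaw] about the fixed x, y, z axes, in that order (R = Rz(yaw) Ry(pitch) Rx(roll)).
In Python, from cell import state, read_camera, camera_info, env gives the robot as it stands.
- The arm moves only by the tool move_arm, never from a script. Its argument "commands" is a list of rows, each a list of 3 entries, a list of its own where there are three numbers: the shift along the world's x, y, z in cm, then the turn, a rotation vector about the world's x, y, z in degrees, then the opening, from 0 (shut) to 1 (fully open). A call has 1 to 10 rows; each row shifts and turns the commanded pose from where the row before left it; what a row does not reach is not made up. A row lasts 1/10 s, in which the tool goes at most 50 mm and 8.59 degrees, less where a joint would pass 70% of its speed; a pose out of reach is approached as far as the arm can. A call with a gripper value outside its range is refused whole. The fingers move at their own pace and stop on an object; the grip force is fixed at half the most. Time passes only in rows, so rows that do not move let the fingers close. It gives the time, the measured TCP pose, the force, the opening and the grip force at its end, in the units of the state.
- state(): the state, without advancing time (a new reading comes with each control period).
- read_camera(name): name is "scene" or "side" or "wrist"; returns the picture (420x560x3 uint8, blue, green, red); there is no depth.
- camera_info(name): a dict with "K" (3x3 intrinsics, pixels), "cam_to_world" (4x4, takes a point from camera to world coordinates). Camera axes: x right, y down, z forward; pixel columns grow to the right and rows downward; lengths in mm; the calibration is good to about 2 mm. The wrist camera is an equidistant fisheye: a pixel r from the principal point sees the ray r / f radians off the axis. A picture is of the moment at which its call begins: read the wrist's pose just before it. camera_info takes no time and is no camera call; for the wrist camera it gives the pose at the moment of the call.
- env.job_done(): hands the job in; it is judged then, once.
The state is a dict: "t": time; "joints": joint angles; "qvel": joint speeds; "tau": joint torques, N m; "eef_pos": TCP position; "tcp_rot": TCP orientation; "ft_force": force on the tool from outside, world axes, zero at the start; "moment": the same for the moment, N m; "opening": opening from 0.0 (shut) to 1.0 (fully open); "grip_force": force on a finger pad.
Only numpy, scipy, OpenCV 4.12 (cv2) and the standard library are available. Lean on these libraries where they do the work, as an engineer would, in place of code of your own. Each camera call takes 0.05 s, during which the arm holds its last target. There are 200 camera calls.

## Task

Of the three slotted rotary switches on the flat control unit, one has its slot crosswise while the other two have theirs along the row. Take the flat screwdriver from its stand, put its blade in the crosswise slot and turn that switch a quarter turn clockwise (seen from above), so that its slot lies in line with the other two; then put the screwdriver back upright in its stand. Do not turn the other two switches and keep the fingers off the switches.

Things in the scene. Friction and masses are not known exactly. Their poses are not given: they have to be found in the camera images.
- unit: Flat fixed grey control unit with white top plate, 110 (x) x 250 (y) x 45 mm; origin under its centre. On top, in a row along its y, three like slotted switches 75 mm apart (middle one at the centre): bare-metal dials 50 mm across in black rings 62 mm across. Any one of the three may be the crosswise one. They turn with light friction (0.06 N m), without spring or click.
- slot_odd (a point): The crosswise switch: centre of its slot's mouth, on the dial's axis, 57.5 mm above the bench. Site x runs along the slot and turns with the dial; z is up. The slot is straight and runs across the whole dial, 10 mm wide, flared to 18 mm in its top 3.5 mm; its floor is 9.5 mm below the mouth.
- dial_odd (a joint): Angle of that dial, rad: 0 = slot crosswise to the row (starts within 6 degrees of it), grows clockwise seen from above, 1.571 = in line with the row; end stops at -0.12 and 1.63. The screwdriver's blade has about 13 degrees of play each way in the slot, so turn the hand some 10 degrees further than the dial shall turn.
- dial_second (a joint): Angle of one of the two other switches, same sense; starts in line with the row (1.571 within 2 degrees) and shall stay so.
- dial_third (a joint): The same for the other of these two.
- driver_handle (a point): Centre of the flat screwdriver's black handle, a bar 32 (point x) x 16 (point y) x 80 mm (point z, up): grasp it across the 16 mm. The blade's width lies along point x; a half turn makes no difference. Below the handle a round collar, 56 mm across, its underside 45 mm below this point, then a shaft 10 mm thick. 0.12 kg. It starts in the stand, blade down, this point 120 mm above the bench.
- driver_tip (a point): Middle of the screwdriver blade's lower edge, 105 mm below the handle's centre along the tool. The blade is 26 mm wide and 4 mm thick.
- stand_hole (a point): The screwdriver's stand: centre of its hole's mouth, 75 mm above the bench. A fixed grey block, 75 x 75 x 75 mm on a black foot 90 mm square, with one upright through hole 36 mm across (42 mm at the mouth). The shaft hangs in the hole, the collar rests on the block's top; the tool's yaw is free.
Mind the look-alikes: they are no part of the job. Of the things shaped like the part that bears driver_handle, the black one is meant.

How it is judged (in metres and radians):
On the way, in this order (a step that is already met when the one before it is completed fails the run):
1. the screwdriver's blade is in the slot of the crosswise switch, before that switch is turned (distance between driver_tip and slot_odd below 0.016 m and z of driver_tip in the frame of slot_odd below -0.003 m and value of joint dial_odd below 0.6 rad), for 0.1 s.
2. the switch has been turned in line with the row, the blade still in its slot (distance between driver_tip and slot_odd below 0.016 m and value of joint dial_odd above 1.22 rad), for 0.1 s.
At the end, for the whole second after the job is handed in: All three slots lie in line with the row within 20 degrees, and the screwdriver stands released in its stand: blade in the hole, collar down on the block (within 10 mm), upright within 11 degrees (value of joint each of dial_odd, dial_second, dial_third above 1.22 rad and horizontal distance between driver_tip and stand_hole below 0.015 m and z of driver_handle in the frame of stand_hole below 0.055 m and z of driver_tip in the frame of stand_hole below -0.04 m and angle between driver_handle's own z axis and vertical below 0.2 rad); the robot touches nothing.
It fails at once if one of the other two switches is turned out of line by more than 20 degrees (value of joint any of dial_second, dial_third below 1.22 rad).
It fails at once if the fingers push a switch (contact force between the fingers and switch_odd above 1 N or contact force between the fingers and switch_second above 1 N or contact force between the fingers and switch_third above 1 N).
It also fails if it takes over 54 s, if anything falls off the work surface, if the arm or the gripper's body presses on something with over 40 N, if the wrist force passes 120 N, or if a joint passes its speed limit or range.

## Working session

There is one attempt and no reset: what is moved stays moved. The work goes in short steps, Python scripts to look and compute and a tool call to move; the robot and the scene stay as the last step left them, time stands still between calls to the robot, and variables do not carry over. Pictures are saved under pics/ and viewed, at most 11 in all, crops included, and the job is handed in when it is done.

Besides the shell and the picture viewer there is one more tool, called after ">>>" as a command line: name --argument value ..., lists and objects as JSON in quotes. move_arm: Moves the arm, as the interface text tells. Its arguments: {"type":"object","properties":{"commands":{"type":"array"}},"required":["commands"]}

```bash
mkdir -p pics; cat > h.py <<'E'
import numpy as np,cv2
from cell import state,read_camera,camera_info,env
def ray(info,u,v,fish=False):
    K=np.array(info["K"]);T=np.array(info["cam_to_world"])
    x=(u-K[0,2])/K[0,0];y=(v-K[1,2])/K[1,1]
    if fish:
        r=np.hypot(x,y);d=np.array([np.sin(r)*x/r,np.sin(r)*y/r,np.cos(r)]) if r>0 else np.array([0,0,1.])
    else: d=np.array([x,y,1.])
    return T[:3,3],T[:3,:3]@d
def at(info,u,v,z,fish=False):
    o,d=ray(info,u,v,fish); return o+d*(z-o[2])/d[2]
def proj(info,p,fish=False):
    K=np.array(info["K"]);T=np.array(info["cam_to_world"])
    c=T[:3,:3].T@(np.array(p,float)-T[:3,3])
    if fish:
        r=np.hypot(c[0],c[1]);t=np.arctan2(r,c[2]);return K[0,2]+K[0,0]*t*c[0]/r,K[1,2]+K[1,1]*t*c[1]/r
    return K[0,2]+K[0,0]*c[0]/c[2],K[1,2]+K[1,1]*c[1]/c[2]
E
python3 - <<'E'
from h import *
for n in("scene","wrist"):
    cv2.imwrite(f"pics/{n}0.png",read_camera(n))
print(state())
E
```

```text
{'t': 0.1, 'joints': array([-1.05612421e-01,  4.91465280e-01,  1.55938103e+00, -1.92735484e-05,
        1.09172117e+00, -1.05571292e-01]), 'qvel': array([-0.00025426, -0.00276979, -0.00060896,  0.00097385, -0.00118898,
       -0.00071779]), 'tau': array([ 2.47082615e-03, -6.13621187e+01, -2.58604574e+01,  6.93451893e-02,
        4.70101309e-02, -2.07912552e-05]), 'eef_pos': array([6.24782127e+02, 3.33800481e-02, 2.14143891e+02]), 'tcp_rot': array([-3.14062146e+00, -8.57221777e-05,  1.57076405e+00]), 'ft_force': array([ 0.43096511, -0.33927623, -0.43451714]), 'moment': array([ 0.00974298, -0.01066975, -0.01279023]), 'grip_force': 0.0, 'opening': 0.9971537982162593}
```

View pics/scene0.png

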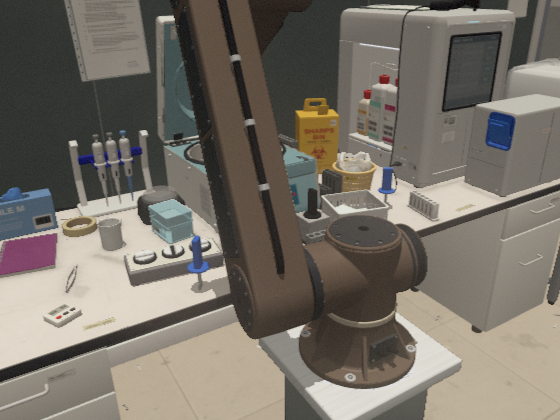

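View pics/wrist0.png

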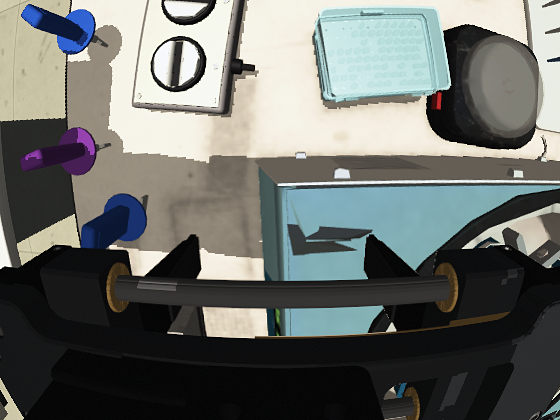

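The scene view shows the unit at about (175,258) and the black driver in its stand at about (313,205). The wrist view shows two dials at (188,5) and (178,65), and blue and purple look-alike drivers at the left.

```bash
python3 - <<'E'
from h import *
im=read_camera("side");i=camera_info("side");s=camera_info("scene")
cv2.imwrite("pics/side0.png",im)
print(i["cam_to_world"],i["K"])
print("unit",at(s,172,256,45)," driver collar", at(s,313,214,77))
w=camera_info("wrist");print(w["K"],w["cam_to_world"])
print(at(w,178,65,57,True),at(w,188,5,57,True))
a=cv2.imread("pics/scene0.png")
cv2.imwrite("pics/sc.png",np.hstack([cv2.resize(a[220:285,110:230],None,fx=3.3,fy=3.3),cv2.resize(a[170:235,270:390],None,fx=3.3,fy=3.3)]))
E
```

```text
[[-9.77021917e-01 -8.81343140e-02  1.94063176e-01  2.61978636e+02]
 [-2.13114185e-01  4.17812370e-01 -8.83184673e-01  8.29875393e+02]
 [-3.24312037e-03 -9.04248398e-01 -4.26994516e-01  5.62392571e+02]
 [ 0.00000000e+00  0.00000000e+00  0.00000000e+00  1.00000000e+00]] [[390.92865099   0.         277.4590727 ]
 [  0.         390.92865099 214.03548965]
 [  0.           0.           1.        ]]
unit [503.56936357 222.52891301  45.        ]  driver collar [ 464.87300939 -206.44559007   77.        ]
[[325.1922621    0.         281.81737871]
 [  0.         325.1922621  208.43347329]
 [  0.           0.           1.        ]] [[ 9.99999905e-01  4.26490610e-04 -8.68190524e-05  6.24995796e+02]
 [ 3.90292456e-04 -9.66993936e-01 -2.54799087e-01  7.12935515e+01]
 [-1.92622915e-04  2.54799029e-01 -9.66994011e-01  3.85158811e+02]
 [ 0.00000000e+00  0.00000000e+00  0.00000000e+00  1.00000000e+00]]
[518.20182809 137.23286558  57.        ] [527.10752535 204.02972345  57.        ]
```

View pics/side0.png

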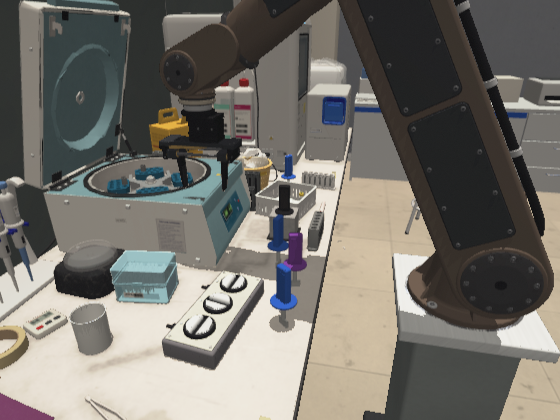

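View pics/sc.png

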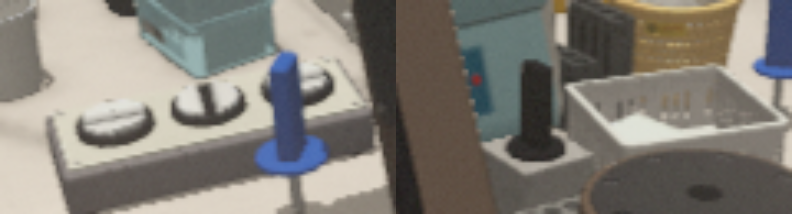

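```bash
python3 - <<'E'
from h import *
s=camera_info("scene");d=camera_info("side")
def tri(a,b):
    o1,d1=ray(s,*a);o2,d2=ray(d,*b);d1/=np.linalg.norm(d1);d2/=np.linalg.norm(d2)
    A=np.c_[d1,-d2];t=np.linalg.lstsq(A,o2-o1,rcond=None)[0];p=o1+d1*t[0];q=o2+d2*t[1]
    return ((p+q)/2).round(),np.linalg.norm(p-q).round(1)
print("handletop",tri((313,189),(284,186)))
print("collar",tri((313,214),(284,210)))
print("blue near unit collar",tri((198,267),(284,301)))
for n,z,p in(("blue",60,(284,301)),("purple",60,(295,264)),("blue2",60,(278,245))):print(n,at(d,*p,z))
for n,z,p in(("dials",57,(199,326)),("",57,(218,303)),("",57,(235,283)),("centri corner",0,(185,262)),("centri corner",200,(218,195))):print(n,at(d,*p,z))
for n,p in(("s dials",(145,257)),("",(173,251)),("",(200,245))):print(n,at(s,*p,57))
E
```

```text
handletop (array([ 471., -209.,  154.]), np.float64(3.1))
collar (array([ 470., -210.,   74.]), np.float64(0.8))
blue near unit collar (array([389., 194.,  60.]), np.float64(0.6))
blue [388.42347565 195.04707582  60.        ]
purple [390.61487643  52.88573853  60.        ]
blue2 [449.11337114 -26.94030289  60.        ]
dials [531.07970588 298.36064667  57.        ]
 [519.84392974 225.84345662  57.        ]
 [507.38848806 151.89645131  57.        ]
centri corner [695.75706104  11.66657831   0.        ]
centri corner [590.72165655   4.49010246 200.        ]
s dials [515.49212254 290.40243917  57.        ]
 [507.11409655 217.17255737  57.        ]
 [499.83398686 142.98866874  57.        ]
```

>>> move_arm --commands '[[[-1.7,-3.3,0.5],[0,0,0],1],[[-1.7,-3.3,0.5],[0,0,0],1],[[-1.7,-3.3,0.5],[0,0,0],1],[[-1.7,-3.3,0.5],[0,0,0],1],[[-1.7,-3.3,0],[0,0,0],1],[[-1.7,-3.3,0],[0,0,0],1],[[-1.7,-3.3,0],[0,0,0],1],[[-1.7,-3.3,0],[0,0,0],1],[[0,0,0],[0,0,0],1]]'

```text
t: 1.05
eef_pos: [487.4, -267.0, 234.5]
tcp_rot: [-3.141, 0.0, 1.567]
ft_force: [0.9, -0.4, 0.5]
opening: 1.004
grip_force: 0.0
```

```bash
python3 - <<'E'
from h import *
w=camera_info("wrist");im=read_camera("wrist")
np.save("w1.npy",np.array(w["cam_to_world"]));cv2.imwrite("pics/w1.png",im)
E
```

```text
(no output)
```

View pics/w1.png

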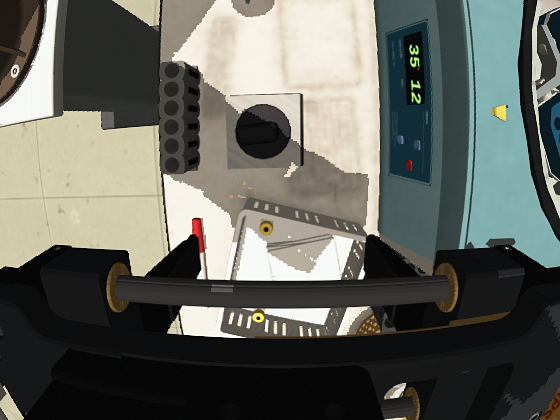

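The driver's collar is centred near (263,132). Its handle runs roughly along the image's horizontal, so a contrast-stretched crop should give the yaw.

```bash
python3 - <<'E'
from h import *
im=cv2.imread("pics/w1.png")[90:180,215:315].astype(float)
im=np.clip(im*3.5,0,255).astype(np.uint8)
cv2.imwrite("pics/w1c.png",cv2.resize(im,None,fx=6,fy=6,interpolation=cv2.INTER_CUBIC))
w=camera_info("wrist");print(at(w,263,132,75,True))
E
```

```text
[ 469.55812109 -201.53747661   75.        ]
```

View pics/w1c.png

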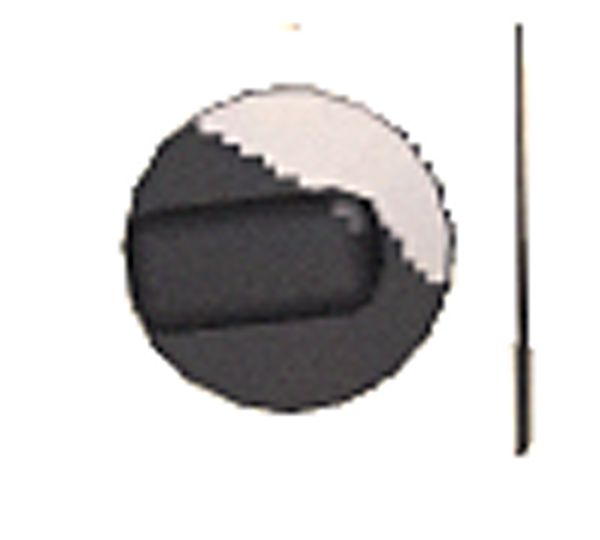

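```bash
python3 - <<'E'
from h import *
w=camera_info("wrist")
f=lambda x,y,z:at(w,215+x/6,90+y/6,z,True)
print("collar c",f(290,248,78))
for a,b in(((140,215),(330,190)),((150,330),(340,312))):
    d=f(*b,159)-f(*a,159);print(np.degrees(np.arctan2(d[1],d[0])))
print("corners top",[f(*p,159)[:2].round(1) for p in((133,215),(350,192),(355,312),(150,330))], state()["eef_pos"])
for r in(28,):
  for t in(0,90,180,270): 
    u,v=proj(w,[470+r*np.cos(np.radians(t)),-202+r*np.sin(np.radians(t)),80],True);print((u-215)*6,(v-90)*6)
E
```

```text
collar c [ 470.06864738 -200.8028719    78.        ]
6.555740449821039
4.670967949616126
corners top [array([ 454.8, -194.6]), array([ 482.2, -192.2]), array([ 482.7, -207.3]), array([ 456.8, -209.3])] [ 488.13191882 -265.45684205  234.49266958]
458.19929048139784 254.60399439777632
287.80833933488964 87.89399458945167
121.39016305758742 258.4582606171441
290.6617186734974 422.25656410401507
```

>>> move_arm --commands '[[[-0.15,0.54,0],[0,0,8],1],[[-0.15,0.54,0],[0,0,8],1],[[-0.15,0.54,0],[0,0,8],1],[[-0.15,0.54,0],[0,0,8],1],[[-0.15,0.54,0],[0,0,8],1],[[-0.15,0.54,0],[0,0,8],1],[[-0.15,0.54,0],[0,0,8],1],[[-0.15,0.54,0],[0,0,8],1],[[-0.15,0.54,0],[0,0,8],1],[[-0.15,0.54,0],[0,0,8],1]]'

```text
t: 2.1
eef_pos: [474.3, -208.7, 234.6]
tcp_rot: [3.141, -0.0, 2.974]
ft_force: [0.4, -1.0, -0.4]
opening: 1.003
grip_force: 0.0
```

>>> move_arm --commands '[[[-0.15,0.54,0],[0,0,8],1],[[-0.15,0.54,0],[0,0,8],1],[[0,0,0],[0,0,0],1],[[0,0,0],[0,0,0],1]]'

```text
t: 2.5
eef_pos: [471.3, -198.6, 234.7]
tcp_rot: [3.141, 0.0, -3.04]
ft_force: [-0.7, -0.6, 0.2]
opening: 1.005
grip_force: 0.0
```

>>> move_arm --commands '[[[-0.15,-0.2,-2.5],[0,0,0],1],[[0,0,-2.5],[0,0,0],1],[[0,0,-2.5],[0,0,0],1],[[0,0,-2.5],[0,0,0],1],[[0,0,-2.3],[0,0,0],1],[[0,0,0],[0,0,0],0],[[0,0,0],[0,0,0],0],[[0,0,0],[0,0,0],0],[[0,0,0],[0,0,0],0],[[0,0,0],[0,0,0],0]]'

```text
t: 3.5
eef_pos: [469.8, -201.3, 112.5]
tcp_rot: [-3.141, 0.001, -3.037]
ft_force: [-0.4, 0.1, 0.2]
opening: 0.636
grip_force: 0.0
```

>>> move_arm --commands '[[[0,0,0],[0,0,0],0],[[0,0,0],[0,0,0],0],[[0,0,0],[0,0,0],0]]'

```text
t: 3.8
eef_pos: [469.5, -201.2, 111.8]
tcp_rot: [-3.142, 0.0, -3.037]
ft_force: [-0.3, -0.0, -1.4]
opening: 0.382
grip_force: 0.0
```

>>> move_arm --commands '[[[0,0,0],[0,0,0],0],[[0,0,0],[0,0,0],0],[[0,0,0],[0,0,0],0],[[0,0,0],[0,0,0],0],[[0,0,0],[0,0,0],0]]'

```text
t: 4.3
eef_pos: [469.5, -201.2, 111.6]
tcp_rot: [3.141, -0.0, -3.037]
ft_force: [0.8, 0.0, -1.3]
opening: 0.169
grip_force: 30.0
```

>>> move_arm --commands '[[[0,0,3.2],[0,0,0],0],[[0,0,3.2],[0,0,0],0],[[0,0,3.2],[0,0,0],0],[[0,0,3.2],[0,0,0],0],[[0,0,3.2],[0,0,0],0]]'

```text
t: 4.8
eef_pos: [469.2, -201.0, 272.9]
tcp_rot: [3.141, -0.0, -3.037]
ft_force: [0.5, -0.3, -2.2]
opening: 0.168
grip_force: 30.0
```

>>> move_arm --commands '[[[0.8,3.8,0],[0,0,-1.4],0],[[0.8,3.8,0],[0,0,-1.4],0],[[0.8,3.8,0],[0,0,-1.4],0],[[0.8,3.8,0],[0,0,-1.4],0],[[0.8,3.8,0],[0,0,-1.4],0],[[0.8,3.8,0],[0,0,-1.4],0],[[0.8,3.8,0],[0,0,-1.4],0],[[1.4,3.8,0],[0,0,-1.4],0],[[1.6,3.8,0],[0,0,-1.4],0],[[1.6,3.8,0],[0,0,-1.4],0]]'

```text
t: 5.8
eef_pos: [571.6, 180.5, 271.5]
tcp_rot: [-3.142, -0.0, 3.001]
ft_force: [1.4, -0.8, -1.9]
opening: 0.166
grip_force: 30.0
```

>>> move_arm --commands '[[[0,3.6,0],[0,0,0],0],[[0,0,0],[0,0,0],0],[[0,0,0],[0,0,0],0]]'

```text
t: 6.1
eef_pos: [571.1, 215.3, 271.1]
tcp_rot: [-3.141, -0.001, 3.004]
ft_force: [0.8, -0.6, -2.0]
opening: 0.17
grip_force: 30.0
```

```bash
python3 - <<'E'
from h import *
w=camera_info("wrist");im=read_camera("wrist")
np.save("w2.npy",np.array(w["cam_to_world"]));cv2.imwrite("pics/w2.png",im)
print(state()["eef_pos"],state()["tcp_rot"])
E
```

```text
[571.21620993 214.51512683 271.30806502] [-3.14111327e+00 -7.18359012e-04  3.00246110e+00]
```

View pics/w2.png

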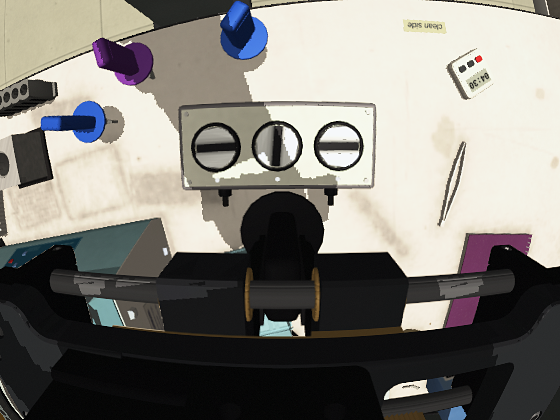

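The wrist view shows all three dials: the outer ones at (215,147) and (338,146) have horizontal slots, and the middle one at (277,146) is crosswise. The driver is gripped straight.

```bash
python3 - <<'E'
from h import *
w=camera_info("wrist");w["cam_to_world"]=np.load("w2.npy")
im=cv2.cvtColor(cv2.imread("pics/w2.png"),cv2.COLOR_BGR2GRAY)
P=[at(w,u,v,57.5,True) for u,v in((215,147),(277,146),(338,146))]
for p in P:print(p.round(1))
d=P[2]-P[0];print("row deg",np.degrees(np.arctan2(d[1],d[0])))
m=np.zeros_like(im);cv2.circle(m,(277,146),18,255,-1)
ys,xs=np.nonzero((im<75)&(m>0));print(len(xs))
q=np.array([at(w,a,b,55,True)[:2] for a,b in zip(xs,ys)]);c=q.mean(0);vv=np.linalg.svd(q-c)[2][0]
print("slot",c,np.degrees(np.arctan2(vv[1],vv[0])))
s=state();print(s["eef_pos"],np.degrees(s["tcp_rot"]))
E
```

```text
[514.5 142.2  57.5]
[524.5 215.6  57.5]
[533.7 287.5  57.5]
row deg 82.46965176559392
303
slot [524.63400404 214.83608649] -12.244153364871984
[571.21620993 214.51512683 271.30806502] [-1.79972533e+02 -4.11589396e-02  1.72028349e+02]
```

>>> move_arm --commands '[[[-1.5,0.03,-2],[0,0,-1.3],0],[[-1.5,0.03,-2],[0,0,-1.3],0],[[-1.7,0.03,-2],[0,0,-1.3],0],[[0,0,-2],[0,0,0],0],[[0,0,-2],[0,0,0],0],[[0,0,0],[0,0,0],0],[[0,0,0],[0,0,0],0]]'

```text
t: 6.85
eef_pos: [524.8, 214.9, 172.2]
tcp_rot: [3.142, 0.0, 2.933]
ft_force: [-1.1, 0.7, -1.1]
opening: 0.169
grip_force: 30.0
```

```bash
python3 - <<'E'
from h import *
s=state();print(s["eef_pos"],s["tcp_rot"])
a=read_camera("scene");b=read_camera("side")
t=s["eef_pos"]-[0,0,96.6]
for n in("scene","side"):print(n,proj(camera_info(n),t),proj(camera_info(n),[524.5,215.3,57.5]))
cv2.imwrite("pics/c3.png",np.hstack([cv2.resize(a[190:290,125:225],None,fx=4,fy=4,interpolation=2),cv2.resize(b[220:320,165:265],None,fx=4,fy=4,interpolation=2)]))
E
```

```text
[524.82427852 214.90037757 172.2199161 ] [3.14156948e+00 2.68556283e-05 2.93273712e+00]
scene (np.float64(170.8204529939096), np.float64(242.00228969190476)) (np.float64(171.43246153530094), np.float64(248.0091495769314))
side (np.float64(216.9342241587054), np.float64(292.0528655851774)) (np.float64(217.622030993525), np.float64(299.3560610370676))
```

View pics/c3.png

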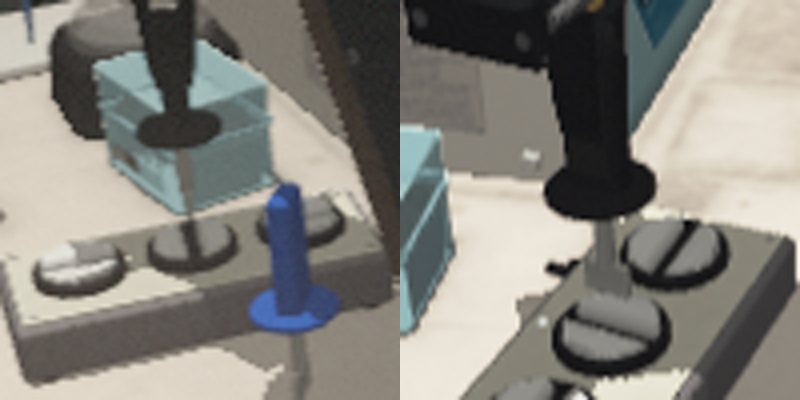

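Both views show the blade just above the middle slot and aligned with it. I'll shift slightly and go down.

>>> move_arm --commands '[[[-0.15,0.1,-0.5],[0,0,0],0],[[0,0,-0.5],[0,0,0],0],[[0,0,-0.5],[0,0,0],0],[[0,0,-0.3],[0,0,0],0],[[0,0,-0.2],[0,0,0],0],[[0,0,0],[0,0,0],0]]'

```text
t: 7.55
eef_pos: [523.0, 216.7, 151.3]
tcp_rot: [-3.141, -0.0, 2.934]
ft_force: [-0.9, -0.9, -1.4]
opening: 0.166
grip_force: 30.0
```

>>> move_arm --commands '[[[0,0,-0.2],[0,0,0],0],[[0,0,-0.2],[0,0,0],0],[[0,0,-0.1],[0,0,0],0],[[0,0,0],[0,0,0],0],[[0,0,0],[0,0,0],0]]'

```text
t: 8.05
eef_pos: [523.0, 216.7, 146.7]
tcp_rot: [3.142, 0.0, 2.934]
ft_force: [-1.2, 0.2, -1.9]
opening: 0.166
grip_force: 30.0
```

>>> move_arm --commands '[[[0,0,0],[0,0,-5],0],[[0,0,0],[0,0,-5],0],[[0,0,0],[0,0,-5],0],[[0,0,0],[0,0,-5],0],[[0,0,0],[0,0,-5],0],[[0,0,0],[0,0,0],0]]'

```text
t: 8.65
eef_pos: [522.6, 216.3, 146.6]
tcp_rot: [-3.14, -0.0, 2.497]
ft_force: [-1.9, -3.0, -1.0]
opening: 0.17
grip_force: 30.0
```

```bash
python3 - <<'E'
from h import *
s=state();print(s["eef_pos"],s["tcp_rot"],s["ft_force"],s["moment"])
E
```

```text
[522.59909393 216.28687857 146.62968884] [-3.14032441e+00 -3.25967040e-04  2.49652218e+00] [-1.9448039  -3.01653343 -0.96031244] [-0.80742322  0.48525766  0.06042639]
```

>>> move_arm --commands '[[[0,0,0],[0,0,-7],0],[[0,0,0],[0,0,-7],0],[[0,0,0],[0,0,-7],0],[[0,0,0],[0,0,-7],0],[[0,0,0],[0,0,-7],0],[[0,0,0],[0,0,-7],0],[[0,0,0],[0,0,-7],0],[[0,0,0],[0,0,-7],0],[[0,0,0],[0,0,-7],0],[[0,0,0],[0,0,-7],0]]'

```text
t: 9.65
eef_pos: [523.7, 217.1, 146.8]
tcp_rot: [3.14, -0.001, 1.274]
ft_force: [2.4, 0.8, -3.3]
opening: 0.167
grip_force: 30.0
```

>>> move_arm --commands '[[[0,0,0],[0,0,-2],0],[[0,0,0],[0,0,0],0],[[0,0,0],[0,0,0],0]]'

```text
t: 9.95
eef_pos: [523.6, 217.0, 146.8]
tcp_rot: [3.14, -0.001, 1.244]
ft_force: [3.9, 1.0, -3.4]
opening: 0.166
grip_force: 30.0
```

```bash
python3 - <<'E'
from h import *
s=state();print(s["eef_pos"],s["tcp_rot"],s["ft_force"],s["moment"])
b=read_camera("side");a=read_camera("scene")
cv2.imwrite("pics/c4.png",np.hstack([cv2.resize(a[190:290,125:225],None,fx=4,fy=4,interpolation=2),cv2.resize(b[240:340,165:265],None,fx=4,fy=4,interpolation=2)]))
E
```

```text
[523.64203194 217.00246269 146.83611007] [ 3.14018735e+00 -1.14867081e-03  1.24368181e+00] [ 3.94415922  0.97412415 -3.40893174] [ 0.45354634 -0.85114413  0.07659073]
```

View pics/c4.png

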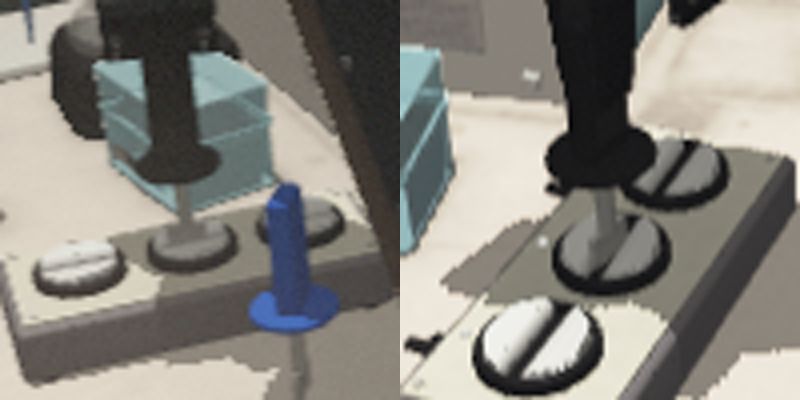

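The middle slot is now parallel with the other two. I'll back the blade off within its play, lift it and return it to the stand.

>>> move_arm --commands '[[[0,0,0],[0,0,4],0],[[0,0,0],[0,0,4],0],[[0,0,0.5],[0,0,0],0],[[0,0,1],[0,0,0],0],[[0,0,2.9],[0,0,0],0],[[0,0,4],[0,0,0],0],[[0,0,4],[0,0,0],0]]'

```text
t: 10.75
eef_pos: [522.4, 216.6, 272.7]
tcp_rot: [-3.141, 0.0, 1.379]
ft_force: [-0.3, 0.3, -1.7]
opening: 0.168
grip_force: 30.0
```

>>> move_arm --commands '[[[-0.45,-3.48,0],[0,0,7],0],[[-0.45,-3.48,0],[0,0,7],0],[[-0.45,-3.48,0],[0,0,7],0],[[-0.45,-3.48,0],[0,0,7],0],[[-0.45,-3.48,0],[0,0,7],0],[[-0.45,-3.48,0],[0,0,7],0],[[-0.45,-3.48,0],[0,0,7],0],[[-0.45,-3.48,0],[0,0,7],0],[[-0.45,-3.48,0],[0,0,7],0],[[-0.45,-3.48,0],[0,0,7],0]]'

```text
t: 11.75
eef_pos: [477.3, -132.5, 271.6]
tcp_rot: [3.141, 0.0, 2.606]
ft_force: [0.1, 0.0, -1.6]
opening: 0.167
grip_force: 30.0
```

>>> move_arm --commands '[[[-0.45,-3.48,0],[0,0,7],0],[[-0.45,-3.48,0],[0,0,7],0],[[0,0,0],[0,0,5],0],[[0,0,0],[0,0,0],0],[[0,0,0],[0,0,0],0]]'

```text
t: 12.25
eef_pos: [468.8, -200.5, 271.1]
tcp_rot: [3.141, 0.0, 2.931]
ft_force: [0.0, 1.1, -1.7]
opening: 0.166
grip_force: 30.0
```

```bash
python3 - <<'E'
from h import *
s=state();print(s["eef_pos"],s["tcp_rot"],s["ft_force"])
w=camera_info("wrist")
cv2.imwrite("pics/w5.png",cv2.resize(read_camera("wrist"),None,fx=.9,fy=.9))
b=read_camera("side");a=read_camera("scene")
cv2.imwrite("pics/c5.png",np.hstack([cv2.resize(a[190:290,125:225],None,fx=4,fy=4,interpolation=2),cv2.resize(b[140:240,235:335],None,fx=4,fy=4,interpolation=2)]))
E
```

```text
[ 468.82085721 -200.49999749  271.13751728] [3.14141066e+00 4.82194704e-05 2.93061769e+00] [ 0.01277814  1.13835546 -1.68858636]
```

View pics/c5.png

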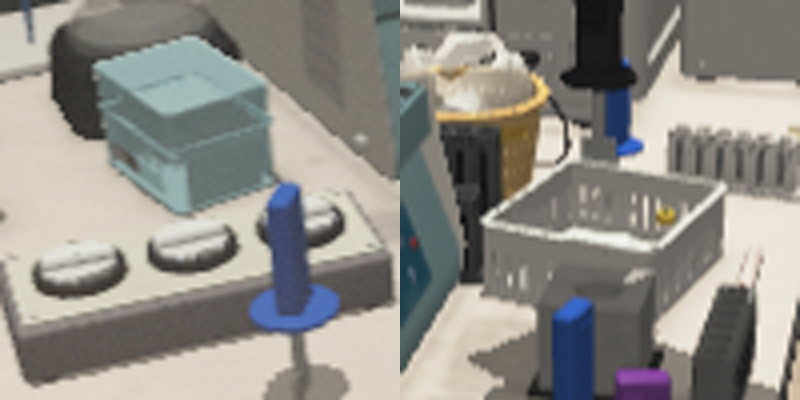

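All three slots lie in line, and the driver hangs upright above its stand. I'll lower it.

>>> move_arm --commands '[[[0.05,-0.05,-3],[0,0,0],0],[[0,0,-3],[0,0,0],0],[[0,0,-2],[0,0,0],0],[[0,0,-1.5],[0,0,0],0],[[0,0,-1.5],[0,0,0],0],[[0,0,-1.5],[0,0,0],0],[[0,0,-1.5],[0,0,0],0],[[0,0,-1],[0,0,0],0],[[0,0,-0.5],[0,0,0],0],[[0,0,0],[0,0,0],0]]'

```text
t: 13.4
eef_pos: [469.5, -201.1, 115.4]
tcp_rot: [3.141, -0.001, 2.934]
ft_force: [1.4, 0.2, -1.3]
opening: 0.164
grip_force: 30.0
```

Next I'll lower it the last 3 mm, open the gripper and retreat straight up.

>>> move_arm --commands '[[[0,0,-0.3],[0,0,0],0],[[0,0,0],[0,0,0],0],[[0,0,0],[0,0,0],1],[[0,0,0],[0,0,0],1],[[0,0,0],[0,0,0],1],[[0,0,0],[0,0,0],1],[[0,0,0],[0,0,0],1],[[0,0,0],[0,0,0],1],[[0,0,0],[0,0,0],1]]'

```text
t: 14.3
eef_pos: [469.5, -201.4, 112.7]
tcp_rot: [3.142, 0.0, 2.934]
ft_force: [0.5, -0.3, -0.8]
opening: 0.698
grip_force: 0.0
```

>>> move_arm --commands '[[[0,0,1],[0,0,0],1],[[0,0,3],[0,0,0],1],[[0,0,4],[0,0,0],1],[[0,0,4],[0,0,0],1],[[0,0,3],[0,0,0],1],[[0,0,0],[0,0,0],1],[[0,0,0],[0,0,0],1]]'

```text
t: 15.0
eef_pos: [469.4, -201.3, 263.3]
tcp_rot: [-3.141, 0.001, 2.934]
ft_force: [0.1, 0.4, -0.2]
opening: 0.997
grip_force: 0.0
```

```bash
python3 - <<'E'
from h import *
b=read_camera("side");a=read_camera("scene")
cv2.imwrite("pics/c6.png",np.hstack([cv2.resize(a[150:250,265:365],None,fx=4,fy=4,interpolation=2),cv2.resize(b[140:240,235:335],None,fx=4,fy=4,interpolation=2)]))
E
```

```text
(no output)
```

View pics/c6.png

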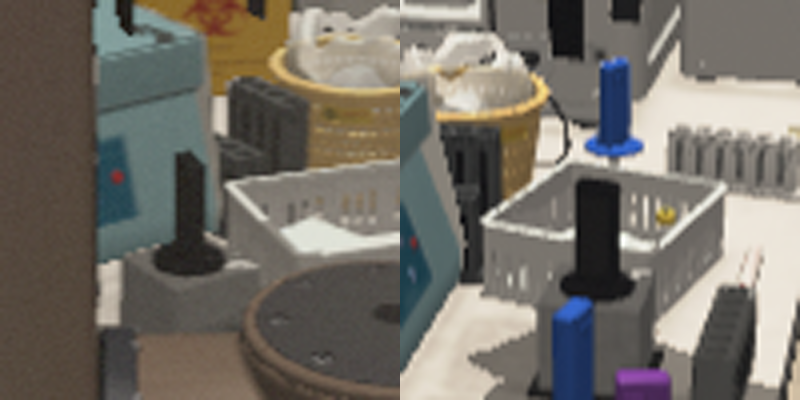

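The driver stands upright in its stand and is released.

```bash
python3 -c "
from cell import env;print(env.job_done())"
```

```text
the job is handed in; nothing more can be done
None
```

I turned the crosswise (middle) switch in line with the other two, put the screwdriver back upright in its stand and handed the job in at about 15 s of robot time; the hand-in gave no verdict.

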